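Complete the collet set and lift its carrier, level and steady

TASK

Two of the six pockets in the blue collet carrier are empty: stand the two slim spare collets from the perforated tray in them, pushed fully home, and leave the collets already in place and everything else on the bench alone. Then take the carrier by its handle, lift it straight up until it is about 10 cm clear of the bench, and keep holding it there level and still; the job finishes with the loaded carrier held in the air, so do not put it down or let go, and never let it tip on the way.

Things in the scene. Friction and masses are not known exactly. Their poses are not given: they have to be found in the camera images.
- carrier: collet carrier, loose, under 1 kg loaded: blue block 160 mm (own x) by 190 mm (own y) by 30 mm high, flat on the bench, six pockets in its top (rows at x = -56 and +56 mm) and a fixed bail handle over its centre line along y, top 106 mm up, on two uprights 14 mm wide at the block's ends. Two pockets are empty; which ones varies. Origin: centre of the underside, z up
- pocket0 (a point): floor centre of the pocket at the carrier's x = -56, y = -58 mm, 6 mm above its underside: round, 22 mm in diameter, 24 mm deep, mouth slightly chamfered. A seated collet stands with its underside here; its top is then 32 mm above the block, its head 34 mm from the next in its row and 36 mm from the handle: fingers that close along the row have most room
- pocket1 (a point): floor centre of the pocket at the carrier's x = -56, y = 0 mm, 6 mm above its underside: round, 22 mm in diameter, 24 mm deep, mouth slightly chamfered. A seated collet stands with its underside here; its top is then 32 mm above the block, its head 34 mm from the next in its row and 36 mm from the handle: fingers that close along the row have most room
- pocket2 (a point): floor centre of the pocket at the carrier's x = -56, y = 58 mm, 6 mm above its underside: round, 22 mm in diameter, 24 mm deep, mouth slightly chamfered. A seated collet stands with its underside here; its top is then 32 mm above the block, its head 34 mm from the next in its row and 36 mm from the handle: fingers that close along the row have most room
- pocket3 (a point): floor centre of the pocket at the carrier's x = 56, y = -58 mm, 6 mm above its underside: round, 22 mm in diameter, 24 mm deep, mouth slightly chamfered. A seated collet stands with its underside here; its top is then 32 mm above the block, its head 34 mm from the next in its row and 36 mm from the handle: fingers that close along the row have most room
- pocket4 (a point): floor centre of the pocket at the carrier's x = 56, y = 0 mm, 6 mm above its underside: round, 22 mm in diameter, 24 mm deep, mouth slightly chamfered. A seated collet stands with its underside here; its top is then 32 mm above the block, its head 34 mm from the next in its row and 36 mm from the handle: fingers that close along the row have most room
- pocket5 (a point): floor centre of the pocket at the carrier's x = 56, y = 58 mm, 6 mm above its underside: round, 22 mm in diameter, 24 mm deep, mouth slightly chamfered. A seated collet stands with its underside here; its top is then 32 mm above the block, its head 34 mm from the next in its row and 36 mm from the handle: fingers that close along the row have most room
- grip (a point): centre of the carrier's handle grip, 97 mm above the carrier's underside: black sleeve 16 mm wide (carrier's x), 18 mm high and 120 mm long (carrier's y), nothing below it for 58 mm; the fully loaded carrier balances here
- collet0: slim bright-steel spring collet, about 80 g, upright and round: shank 20 mm in diameter and 34 mm long, foot chamfered 1.5 mm, above it a head 24 mm in diameter and 22 mm long; 56 mm tall in all, dark bore in its top. Origin: centre of its underside, z up its axis. In one of the carrier's pockets at the start
- collet1: slim bright-steel spring collet, about 80 g, upright and round: shank 20 mm in diameter and 34 mm long, foot chamfered 1.5 mm, above it a head 24 mm in diameter and 22 mm long; 56 mm tall in all, dark bore in its top. Origin: centre of its underside, z up its axis. In one of the carrier's pockets at the start
- collet2: slim bright-steel spring collet, about 80 g, upright and round: shank 20 mm in diameter and 34 mm long, foot chamfered 1.5 mm, above it a head 24 mm in diameter and 22 mm long; 56 mm tall in all, dark bore in its top. Origin: centre of its underside, z up its axis. In one of the carrier's pockets at the start
- collet3: slim bright-steel spring collet, about 80 g, upright and round: shank 20 mm in diameter and 34 mm long, foot chamfered 1.5 mm, above it a head 24 mm in diameter and 22 mm long; 56 mm tall in all, dark bore in its top. Origin: centre of its underside, z up its axis. In one of the carrier's pockets at the start
- spare_a: slim bright-steel spring collet, about 80 g, upright and round: shank 20 mm in diameter and 34 mm long, foot chamfered 1.5 mm, above it a head 24 mm in diameter and 22 mm long; 56 mm tall in all, dark bore in its top. Origin: centre of its underside, z up its axis. A spare: at the start it stands on the perforated tray, at least 40 mm clear of its neighbours
- spare_b: slim bright-steel spring collet, about 80 g, upright and round: shank 20 mm in diameter and 34 mm long, foot chamfered 1.5 mm, above it a head 24 mm in diameter and 22 mm long; 56 mm tall in all, dark bore in its top. Origin: centre of its underside, z up its axis. A spare: at the start it stands on the perforated tray, at least 40 mm clear of its neighbours
- tray: shallow perforated steel drip tray, fixed, 300 mm (own x) by 220 mm (own y), rim 20 mm high and 4 mm thick, floor 4 mm above the bench; the two spares and two large collets stand on it. Origin: centre of the underside
- fat_a: large brass-coloured collet of another system, 38 mm in diameter at its head, 45 mm tall, too fat for the carrier's pockets; stands upright on the tray. Origin: centre of its underside. Leave alone
- fat_b: large brass-coloured collet of another system, 38 mm in diameter at its head, 45 mm tall, too fat for the carrier's pockets; stands upright on the tray. Origin: centre of its underside. Leave alone
- wheel: copper-coloured grinding wheel with a dark rim, 100 mm, on an upright arbor, 101 mm tall, 1.2 kg, standing on the bench to the right of the carrier. Origin: centre of its underside. Leave alone
- wrench: open-ended wrench, 160 mm long, lying on the bench beyond the carrier. Leave alone
- brush: hand brush with a yellow handle, lying on the bench near the robot, to its right. Leave alone
Not all that is in view belongs to the job. Leave any green look-alike of the spare_b alone.

How it is judged:
On the way, in this order (a step that is already met when the one before it is completed fails the run):
1. all six collets stand fully home in the carrier's pockets, the carrier still stands on the bench and the gripper has let go of the spares (distance between each of collet0, collet1, collet2, collet3, spare_a, spare_b and carrier below 0.088 m and z of collet0 in the frame of carrier between 0.003 and 0.01 m and z of collet1 in the frame of carrier between 0.003 and 0.01 m and z of collet2 in the frame of carrier between 0.003 and 0.01 m and z of collet3 in the frame of carrier between 0.003 and 0.01 m and z of spare_a in the frame of carrier between 0.003 and 0.01 m and z of spare_b in the frame of carrier between 0.003 and 0.01 m and contact force between each of spare_a, spare_b and the fingers below 0.2 N and height (world z) of carrier below 0.006 m), for 0.2 s.
2. the carrier is lifted clear of the bench with its six collets in it (height (world z) of carrier above 0.05 m and distance between each of collet0, collet1, collet2, collet3, spare_a, spare_b and carrier below 0.088 m and z of collet0 in the frame of carrier between 0.003 and 0.01 m and z of collet1 in the frame of carrier between 0.003 and 0.01 m and z of collet2 in the frame of carrier between 0.003 and 0.01 m and z of collet3 in the frame of carrier between 0.003 and 0.01 m and z of spare_a in the frame of carrier between 0.003 and 0.01 m and z of spare_b in the frame of carrier between 0.003 and 0.01 m), for 0.2 s.
At the end, for the whole second after the job is handed in: Carrier hangs from the fingers (over 3 N, nothing else touched), underside 70 to 160 mm up, within 180 mm of its start, within 0.10 rad of level, slower than 20 mm/s and 0.1 rad/s; all six slim collets stand in its pockets, each foot within 4 mm of the pocket floor (height (world z) of carrier between 0.07 and 0.16 m and distance of carrier from where it was at the start of the episode below 0.18 m and angle between carrier's own z axis and vertical below 0.1 rad and linear speed of carrier below 0.02 m/s and angular speed of carrier below 0.1 rad/s and contact force between carrier and the fingers above 3 N and contact force between carrier and tray below 0.2 N and contact force between carrier and fat_a below 0.2 N and contact force between carrier and fat_b below 0.2 N and contact force between carrier and wheel below 0.2 N and contact force between carrier and wrench below 0.2 N and contact force between carrier and brush below 0.2 N and distance between each of collet0, collet1, collet2, collet3, spare_a, spare_b and carrier below 0.088 m and z of collet0 in the frame of carrier between 0.003 and 0.01 m and z of collet1 in the frame of carrier between 0.003 and 0.01 m and z of collet2 in the frame of carrier between 0.003 and 0.01 m and z of collet3 in the frame of carrier between 0.003 and 0.01 m and z of spare_a in the frame of carrier between 0.003 and 0.01 m and z of spare_b in the frame of carrier between 0.003 and 0.01 m); the arm keeps its last pose, push and grip.
It fails at once if the carrier is tipped by more than 0.2 rad (angle between carrier's own z axis and vertical above 0.2 rad).
It fails at once if a large collet is moved by more than 30 mm (distance of any of fat_a, fat_b from where it was at the start of the episode above 0.03 m).
It fails at once if the grinding wheel is moved by more than 30 mm (distance of wheel from where it was at the start of the episode above 0.03 m).
It fails at once if the wrench or the brush is moved by more than 40 mm (distance of any of wrench, brush from where it was at the start of the episode above 0.04 m).
It fails at once if a collet that was already in the carrier is pulled up by more than 14 mm (z of any of collet0, collet1, collet2, collet3 in the frame of carrier above 0.02 m).
It also fails if it takes over 72 s, if anything falls off the work surface, if the arm or the gripper's body presses on something with over 40 N, if the wrist force passes 120 N, or if a joint passes its speed limit or range.

ROBOT

A 6-joint arm with a two-finger parallel gripper is mounted at the origin on the work surface. World frame = base frame: x ahead of the robot, y to its left, z up, the work surface at z = 0. Lengths are in m, angles in rad, forces in N, time in s.
With the tool pointing down it reaches from about 0.25 to 0.775 m from the base axis. Payload 4 kg.
Tool frame: the origin (TCP) lies at the very end of the fingers, on their centre line; the grasp point (between the pads) lies 19 mm behind it; z points along the fingers, y is the line along which they close (so a half turn about z gives the same grasp; the last joint's range is limited). The gripper opens to 85 mm and grips with 20 to 120 N. Pads are 22 mm wide; open, the fingers measure 114 mm over their backs; the gripper's body (76 mm by 85 mm) begins 54 mm behind the grasp point. The pads swing forward as they close: fully open they stand 13 mm farther back than shut.
Start: joints at [1.146, 0.087, 1.371, -0, 1.684, -0.103], TCP at [0.174, 0.522, 0.231] pointing down, gripper open.
Joint ranges: [-3.1, 3.1], [-0.76, 2.03], [0.27, 2.55], [-1.08, 4.22], [0.17, 2.65], [-2.57, 2.57]. Speed limits (rad/s): [2.79, 2.79, 3.14, 3.14, 3.14, 3.14].

INTERFACE

Orientations are given as a rotation vector (axis times angle).
In Python, from station import ctrl, cams, job gives the robot as it stands.
- The arm moves only by the tool arm_command, never from a script. Its argument "rows" is a list of rows, each a list of 5 numbers: the closure, from 0 (fully open) to 1 (shut), then the shift along the tool's x, y, z in mm, then the turn about the tool's z in rad. In form: [[hand, tx, ty, tz, roll], ...]. A call has exactly 10 rows; each row shifts and turns the commanded pose from where the row before left it, along the tool's axes as they then stand; what a row does not reach is not made up. A row lasts 1/8 s, in which the tool goes at most 62.5 mm and 10.7 degrees, less where a joint would pass 70% of its speed; a pose out of reach is approached as far as the arm can. A call with a gripper value outside its range is refused whole. The fingers move at their own pace and stop on an object; "force" is the grip in N (left out, the last holds). Time passes only in rows, so rows that do not move let the fingers close, or fill a call up. It gives the time, the measured TCP pose, the force, the opening and the grip force at its end, in the units of the state.
- ctrl.state(): the state, without advancing time (a new reading comes with each control period).
- cams.grab_frame(name): name is "scene" or "top"; returns a dict with "image" (420x560x3 uint8, red, green, blue), "depth" (420x560 float32, m along the optical axis (not along the pixel's ray), 0 where there is no reading), "K" (3x3 intrinsics, pixels), "camera_from_world" (4x4, takes a point from world to camera coordinates). Camera axes: x right, y up, looking along -z (the intrinsics and any distortion apply to the point x, -y, -z); pixel columns grow to the right and rows downward; lengths in m; the calibration is good to about 2 mm. A picture is of the moment at which its call begins.
- job.close_job(): hands the job in; it is judged then, once.
The state is a dict: "time": time; "joints": joint angles; "qd": joint speeds; "tau": joint torques, N m; "tool_pos": TCP position; "orientation": TCP orientation; "ft_force": force on the tool from outside, world axes, zero at the start; "torque": the same for the moment, N m; "finger_gap": opening from 0.0 (shut) to 1.0 (fully open); "grip_force": force on a finger pad.
Only numpy, scipy, OpenCV 4.12 (cv2) and the standard library are available. Lean on these libraries where they do the work, as an engineer would, in place of code of your own. Each camera call takes 0.05 s, during which the arm holds its last target. There are 200 camera calls.

## Working session

There is one attempt and no reset: what is moved stays moved. The work goes in short steps, Python scripts to look and compute and a tool call to move; the robot and the scene stay as the last step left them, time stands still between calls to the robot, and variables do not carry over. Pictures are saved under pics/ and viewed, at most 10 in all, crops included, and the job is handed in when it is done.

Besides the shell and the picture viewer there is one more tool, called after "Call:" in YAML: its name, and indented under it one key for each argument. arm_command: Moves the arm, as the interface text tells. Its arguments: {"type":"object","properties":{"rows":{"type":"array","items":{"type":"array","items":{"type":"number"}}},"force":{"type":"number"}},"required":["rows"]}

```bash
mkdir -p pics
python3 - <<'E'
from station import ctrl,cams
import cv2,numpy as np
for n in("top","scene"):
    f=cams.grab_frame(n); np.savez(f"pics/{n}0.npz",**f)
    cv2.imwrite(f"pics/{n}0.png",cv2.resize(f["image"][:,:,::-1],(800,600),interpolation=cv2.INTER_CUBIC))
    print(n,f["K"].tolist(),np.round(f["camera_from_world"],3).tolist())
print(ctrl.state())
E
```

```text
top [[431.2819937611227, 0.0, 280.9042983757673], [0.0, 431.2819937611227, 209.29443411309677], [0.0, 0.0, 1.0]] [[0.0, -1.0, 0.007, -0.025], [0.981, 0.002, 0.192, -0.537], [-0.192, 0.007, 0.981, -1.234], [0.0, 0.0, 0.0, 1.0]]
scene [[422.6125383030449, 0.0, 279.19279632359155], [0.0, 422.6125383030449, 207.48339172181426], [0.0, 0.0, 1.0]] [[-0.596, 0.803, -0.006, 0.306], [-0.623, -0.457, 0.635, 0.274], [0.507, 0.382, 0.773, -1.358], [0.0, 0.0, 0.0, 1.0]]
{'time': 0.1, 'joints': array([ 1.14588182e+00,  8.78893901e-02,  1.37210282e+00,  3.93152361e-05,
        1.68360123e+00, -1.03128886e-01]), 'qd': array([ 0.00101851, -0.00013442, -0.0047262 ,  0.00139237,  0.00070898,
       -0.00083921]), 'tau': array([ 2.91353732e-03, -3.53012574e+01, -3.14219427e+01, -2.25584013e-04,
        7.96267006e-03, -2.12274460e-05]), 'tool_pos': array([0.17376674, 0.52136022, 0.23025179]), 'orientation': array([-5.03185007e-01, -3.10046494e+00,  3.01736519e-03]), 'ft_force': array([-0.27615984,  0.11678481,  0.31253964]), 'torque': array([-0.0107157 , -0.02795998, -0.04228091]), 'grip_force': 0.0, 'finger_gap': 0.995930106724892}
```

View pics/top0.png

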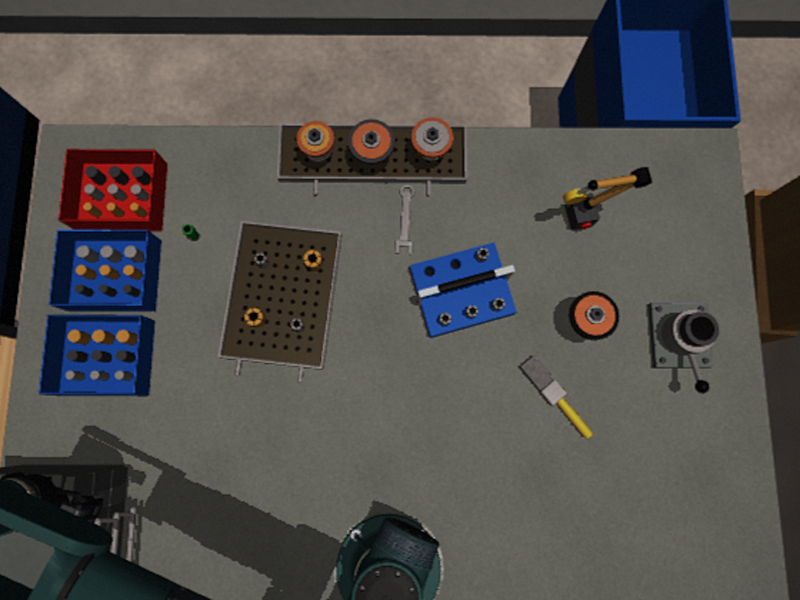

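View pics/scene0.png

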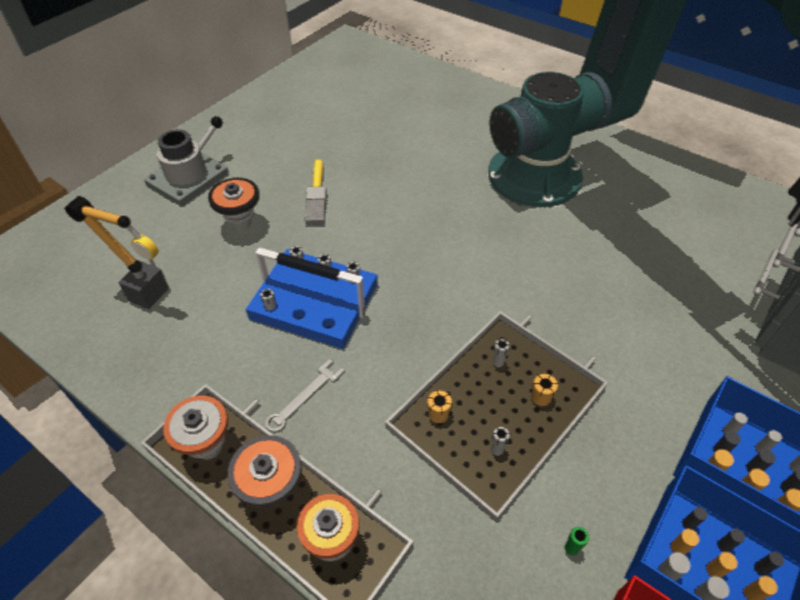

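The top view shows the carrier centred near (463,288) (enlarged px). Its empty pockets are at (430,271) and (456,264), and its collets at (482,254), (445,319), (472,311) and (499,304). The spares on the tray are at (260,258) and (296,324), and the large collets at (312,259) and (253,317). I'll measure these with the depth image.

```bash
cat > h.py <<'E'
import numpy as np,cv2
from station import cams,ctrl
def world(f):
    K=f["K"];d=f["depth"];v,u=np.mgrid[:d.shape[0],:d.shape[1]]
    p=np.stack([(u-K[0,2])/K[0,0]*d,-(v-K[1,2])/K[1,1]*d,-d,np.ones_like(d)],-1)
    return (p@np.linalg.inv(f["camera_from_world"]).T)[...,:3]
def proj(f,X):
    c=f["camera_from_world"]@np.append(X,1);K=f["K"]
    return np.array([K[0,0]*c[0]/-c[2]+K[0,2],-K[1,1]*c[1]/-c[2]+K[1,2]])
def ray(f,uv,z):  # pixel -> world at height z
    K=f["K"];M=np.linalg.inv(f["camera_from_world"])
    r=M[:3,:3]@np.array([(uv[0]-K[0,2])/K[0,0],-(uv[1]-K[1,2])/K[1,1],-1]);o=M[:3,3]
    return o+r*(z-o[2])/r[2]
def load(n): return dict(np.load(f"pics/{n}.npz"))
E
python3 - <<'E'
from h import *
np.set_printoptions(precision=4,suppress=True)
f=load("top0");W=world(f)
print("bench z",np.median(W[260:300,150:200,2]), "block z",W[190:200,305:310,2].mean())
for n,f in(("top",f),("scene",load("scene0"))):
    W=world(f)
    m=((W[...,2]>.05)&(W[...,2]<.068)).astype(np.uint8)
    k,l,s,c=cv2.connectedComponentsWithStats(m)
    for i in range(1,k):
        if 12<s[i,4]<150:
            P=W[l==i]
            q=P[P[:,2]>.057]
            if len(q)<5: continue
            # circle fit free: midpoint of extents and centroid
            r=cv2.minEnclosingCircle(q[:,:2].astype(np.float32)*1000)
            print(n,np.round(c[i],1),s[i,4],"cen",q.mean(0),"mec",np.round(r[0],1),round(r[1],1))
def crop(f,x,y,w,h,s): return cv2.resize(f["image"][y:y+h,x:x+w,::-1],None,fx=s,fy=s,interpolation=cv2.INTER_CUBIC)
a=load("top0");b=load("scene0")
cv2.imwrite("pics/ct.png",crop(a,282,165,85,75,8))
cv2.imwrite("pics/tt.png",crop(a,150,150,95,75,8) if 0 else np.hstack([crop(a,165,165,66,75,8)]))
E
```

```text
bench z 0.00045225464183762387 block z 0.03476136383176589
top [ 51.4 155.6] 34 cen [0.6993 0.6707 0.0638] mec [699.4 668.3] 27.3
top [130.4 160.3] 49 cen [0.6865 0.4313 0.0591] mec [686.9 431.3] 11.2
top [102.8 189.2] 137 cen [0.5955 0.5071 0.0629] mec [598.7 507.2] 78.2
top [337.3 177.4] 54 cen [ 0.6342 -0.1935  0.0617] mec [ 634.9 -193.6] 11.8
top [181.7 180.8] 55 cen [0.622  0.2732 0.0609] mec [622.6 273.4] 11.5
top [348.4 212.4] 55 cen [ 0.5261 -0.224   0.062 ] mec [ 527.  -225.2] 12.7
top [ 55.5 214.1] 22 cen [0.5195 0.6386 0.0622] mec [519.5 638.7] 26.5
top [ 82.8 214.2] 38 cen [0.5193 0.5588 0.0637] mec [519.4 559.2] 46.4
top [329.5 217.7] 53 cen [ 0.5101 -0.1678  0.062 ] mec [ 510.  -168.4] 11.7
top [310.8 222.9] 52 cen [ 0.4945 -0.1127  0.0625] mec [ 495.1 -112.8] 11.8
top [474.5 239.8] 113 cen [ 0.4426 -0.5937  0.0622] mec [ 453.5 -604.5] 54.1
top [ 68.5 222. ] 56 cen [0.4961 0.5966 0.0597] mec [495.9 597.4] 79.8
top [206.8 226.9] 55 cen [0.4827 0.1935 0.0602] mec [482.5 193.8] 11.3
top [ 81.  343.1] 90 cen [0.1569 0.5327 0.0622] mec [154.2 532.9] 41.3
top [253.8 385.6] 33
[... 482 characters left out ...]
 mec [ 514.6 -169.7] 13.2
scene [247.1 187.4] 68 cen [ 0.4999 -0.1136  0.0618] mec [ 497.7 -113.9] 13.9
scene [183.9 187.1] 24 cen [ 0.5971 -0.2482  0.0631] mec [ 595.9 -247.5] 7.1
scene [187.1 206.7] 79 cen [ 0.6393 -0.1946  0.0615] mec [ 638.5 -194.9] 12.8
scene [252.6 207.5] 19 cen [ 0.5435 -0.0597  0.0624] mec [542.8 -58.8] 6.4
scene [351.  241.9] 90 cen [0.4869 0.1917 0.0599] mec [486.6 191.5] 12.7
scene [350.7 304.3] 112 cen [0.6259 0.2724 0.0598] mec [626.2 272.6] 12.4
scene [405.8 375.1] 137 cen [0.6901 0.4296 0.0577] mec [690.3 429.3] 11.2
scene [437.7 412. ] 25 cen [0.7182 0.5046 0.063 ] mec [717.7 504.6] 15.6
scene [452.3 413.2] 85 cen [0.704  0.5261 0.0625] mec [703.1 527.2] 18.3
```

View pics/ct.png

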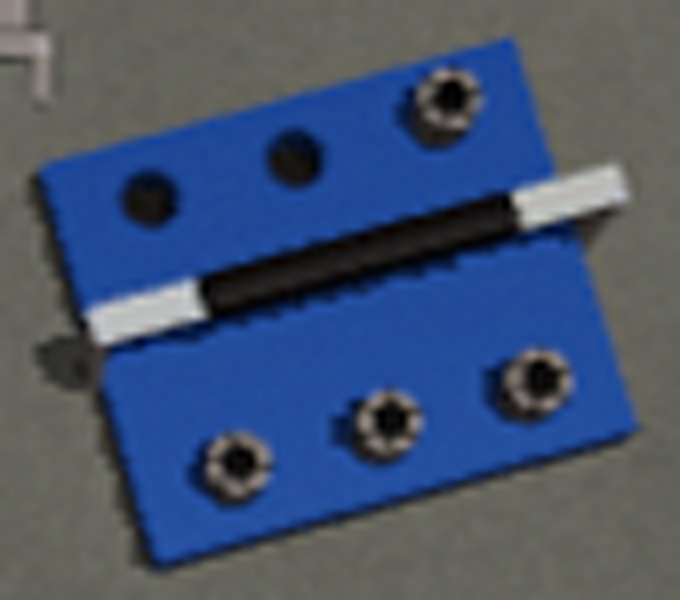

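View pics/tt.png

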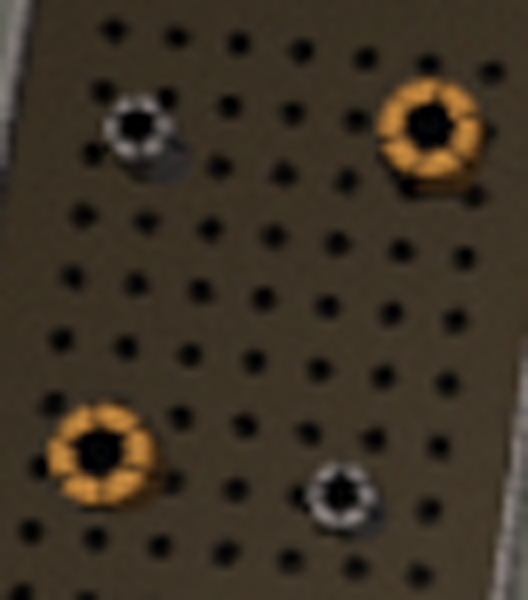

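Both crops are clear. The empty pockets are at (150,199) and (296,158) in the carrier crop. The bores are at (450,97), (239,462), (390,420) and (541,379), and the spare bores at (137,125) and (341,492) in the tray crop. Next I'll compute the poses.

```bash
cat >> h.py <<'E'
def delta(target,psi):  # tool-axis shift (mm) and roll from measured pose to world target, tool y at yaw psi
    from scipy.spatial.transform import Rotation as R
    s=ctrl.state();M=R.from_rotvec(s["orientation"]).as_matrix()
    cur=np.arctan2(M[1,1],M[0,1])
    d=(np.asarray(target)-s["tool_pos"])*1000
    print("pos",np.round(s["tool_pos"],4),"yaw",round(cur,4),"zdir",np.round(M[:,2],4),"t",round(s["time"],2),"gap",round(s["finger_gap"],3),"j6",round(s["joints"][5],2))
    print("tool shift before roll",np.round(M.T@d,1),"roll",round((cur-psi+np.pi)%(2*np.pi)-np.pi,3))
E
python3 - <<'E'
from h import *
np.set_printoptions(precision=4,suppress=True)
f=load("top0")
px=lambda x,y,ox,oy:((x+.5)/8-.5+ox,(y+.5)/8-.5+oy)
C=np.array([ray(f,px(x,y,282,165),.062)[:2] for x,y in((450,97),(239,462),(390,420),(541,379))])
E=[ray(f,px(x,y,282,165),.030)[:2] for x,y in((150,199),(296,158))]
S=[ray(f,px(x,y,165,165),.060)[:2] for x,y in((137,125),(341,492))]
print("collets\n",C,"\nempties seen",E,"\nspares",S)
L=np.array([[56,-58],[-56,58],[-56,0],[-56,-58]])/1000  # far row = +x
ca,cb=C.mean(0),L.mean(0)
U,_,Vt=np.linalg.svd((L-cb).T@(C-ca));R=(U@Vt).T
t=ca-R@cb
print("yaw",np.arctan2(R[1,0],R[0,0]),"centre",t,"resid mm",(C-(L@R.T+t))*1000)
print("pockets",R@[.056,.058]+t,R@[.056,0]+t)
g=np.arctan2(R[1,1],R[0,1]);print("row yaw",g)
delta([S[0][0],S[0][1],.15],g)
E
```

```text
collets
 [[ 0.6349 -0.1952]
 [ 0.4959 -0.114 ]
 [ 0.5116 -0.1699]
 [ 0.5271 -0.2261]] 
empties seen [array([ 0.603 , -0.0838]), array([ 0.6193, -0.14  ])] 
spares [array([0.6235, 0.2732]), array([0.4846, 0.1923])]
yaw 0.2750453300801559 centre [ 0.5654 -0.1548] resid mm [[-0.155   0.2069]
 [ 0.1293  0.1217]
 [ 0.1489  0.0274]
 [-0.1232 -0.3559]]
pockets [ 0.6035 -0.0837] [ 0.6193 -0.1395]
row yaw 1.8458416568750524
pos [0.1738 0.5214 0.2303] yaw 1.249 zdir [-0.0009 -0.0018 -1.    ] t 0.1 gap 0.996 j6 -0.1
tool shift before roll [-505.1  -93.    80.3] roll -0.597
```

Call:
arm_command:
  rows:
    - [0.2, -50, -9.3, 0, 0]
    - [0.4, -50, -9.3, 0, 0]
    - [0.4, -50, -9.3, 0, 0]
    - [0.4, -50, -9.3, 0, 0]
    - [0.4, -50, -9.3, 0, 0]
    - [0.4, -50, -9.3, 0, 0]
    - [0.4, -50, -9.3, 0, 0]
    - [0.4, -50, -9.3, 0, 0]
    - [0.4, -50, -9.3, 0, 0]
    - [0.4, -50, -9.3, 0, 0]
  force: 40

```text
time: 1.35
tool_pos: [0.62, 0.2744, 0.2305]
orientation: [-0.503, -3.1, 0.001]
ft_force: [0.3, 0.9, 0.2]
finger_gap: 0.603
grip_force: 0.0
```

Call:
arm_command:
  rows:
    - [0.4, -4, 0, 20, -0.149]
    - [0.4, 0, 0, 20, -0.149]
    - [0.4, 0, 0, 20, -0.149]
    - [0.4, 0, 0, 20, -0.149]
    - [0.4, 0, 0, 0, 0]
    - [0.4, 0, 0, 0, 0]
    - [0.4, 0, 0, 0, 0]
    - [0.4, 0, 0, 0, 0]
    - [0.4, 0, 0, 0, 0]
    - [0.4, 0, 0, 0, 0]

```text
time: 2.6
tool_pos: [0.6227, 0.2742, 0.1515]
orientation: [-0.429, 3.112, 0.0]
ft_force: [0.3, -0.1, -0.1]
finger_gap: 0.598
grip_force: 0.0
```

Run:
```python
from h import *
delta([.6235,.2732,.031],1.8458)
for n in("top","scene"):
    f=cams.grab_frame(n);np.savez(f"pics/{n}1.npz",**f)
    P=ctrl.state()["tool_pos"];uv=proj(f,P);q=proj(f,[.6235,.2732,.06]);print(n,uv,q)
    x,y=np.maximum(np.round((uv+q)/2-40).astype(int),0)
    c=cv2.resize(f["image"][y:y+80,x:x+80,::-1],(390,390),interpolation=cv2.INTER_CUBIC);print(x,y,"scale 4.875")
    globals()[n]=c
cv2.imwrite("pics/g1.png",np.hstack([top,scene]))
```

```text
pos [0.6227 0.2742 0.1515] yaw 1.8449 zdir [ 2.e-04  2.e-04 -1.e+00] t 2.6 gap 0.598 j6 -1.51
tool shift before roll [ -0.5  -1.2 120.5] roll -0.001
top [174.16605076 172.00172854] [181.70232771 180.19122711]
138 136 scale 4.875
scene [358.51743252 281.14978959] [351.92854732 302.87486117]
315 252 scale 4.875
```

View pics/g1.png

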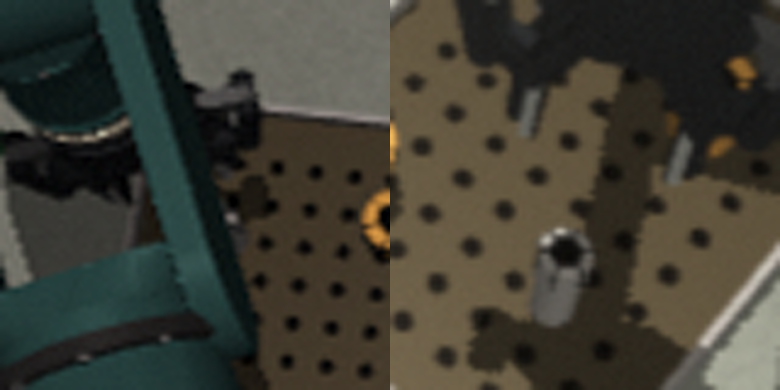

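The scene view shows both fingertips straddling the spare. Its bore, at about (351,303) in image px, agrees with the top camera to about 2 mm. I'll go down and grip.

Call:
arm_command:
  rows:
    - [0.4, -1.3, -1.8, 25, 0]
    - [0.4, 0, 0, 25, 0]
    - [0.4, 0, 0, 25, 0]
    - [0.4, 0, 0, 25, 0]
    - [0.4, 0, 0, 17, 0]
    - [0.4, 0, 0, 0, 0]
    - [0.4, 0, 0, 0, 0]
    - [1, 0, 0, 0, 0]
    - [1, 0, 0, 0, 0]
    - [1, 0, 0, 0, 0]
  force: 40

```text
time: 3.95
tool_pos: [0.6253, 0.2731, 0.036]
orientation: [-0.429, 3.109, 0.001]
ft_force: [-0.7, 0.4, 4.0]
finger_gap: 0.264
grip_force: 39.4
```

Call:
arm_command:
  rows:
    - [1, 0, 0, 0, 0]
    - [1, 0, 0, 0, 0]
    - [1, 0, 0, -15, 0]
    - [1, 0, 0, -25, 0]
    - [1, 0, 0, -30, 0]
    - [1, 0, 0, -30, 0]
    - [1, 0, 0, -30, 0]
    - [1, 0, 0, 0, 0]
    - [1, 0, 0, 0, 0]
    - [1, 0, 0, 0, 0]

```text
time: 5.2
tool_pos: [0.6234, 0.2724, 0.1616]
orientation: [0.429, -3.108, 0.001]
ft_force: [-0.8, -0.2, -0.7]
finger_gap: 0.263
grip_force: 39.3
```

Run:
```python
from h import *
delta([.6035,-.0837,.160],1.8458)
```

```text
pos [0.6234 0.2724 0.1616] yaw 1.845 zdir [-0.0042 -0.0014 -1.    ] t 5.2 gap 0.263 j6 -1.52
tool shift before roll [ 115.5 -337.4    2.2] roll -0.001
```

Call:
arm_command:
  rows:
    - [1, 11.5, -33.7, 0, 0]
    - [1, 11.5, -33.7, 0, 0]
    - [1, 11.5, -33.7, 0, 0]
    - [1, 11.5, -33.7, 0, 0]
    - [1, 11.5, -33.7, 0, 0]
    - [1, 11.5, -33.7, 0, 0]
    - [1, 11.5, -33.7, 0, 0]
    - [1, 11.5, -33.7, 0, 0]
    - [1, 11.5, -33.7, 0, 0]
    - [1, 11.5, -33.7, 0, 0]

```text
time: 6.45
tool_pos: [0.6041, -0.0837, 0.1625]
orientation: [0.429, -3.109, -0.002]
ft_force: [-0.2, 0.4, -0.4]
finger_gap: 0.266
grip_force: 39.4
```

Call:
arm_command:
  rows:
    - [1, 0, 0, 20, 0]
    - [1, 0, 0, 20, 0]
    - [1, 0, 0, 20, 0]
    - [1, 0, 0, 16, 0]
    - [1, 0, 0, 0, 0]
    - [1, 0, 0, 0, 0]
    - [1, 0, 0, 0, 0]
    - [1, 0, 0, 0, 0]
    - [1, 0, 0, 0, 0]
    - [1, 0, 0, 0, 0]

```text
time: 7.7
tool_pos: [0.605, -0.0828, 0.0885]
orientation: [-0.429, 3.112, -0.0]
ft_force: [-0.6, -0.0, -0.8]
finger_gap: 0.264
grip_force: 39.4
```

Run:
```python
from h import *
delta([.6035,-.0837,.081],1.8458)
for n in("top","scene"):
    f=cams.grab_frame(n);np.savez(f"pics/{n}2.npz",**f)
    P=ctrl.state()["tool_pos"];uv=proj(f,[P[0],P[1],P[2]-.031]);print(n,"foot pred",uv,"pocket mouth pred",proj(f,[.6035,-.0837,.03]))
    x,y=np.maximum(np.round(uv-[40,40]).astype(int),0)
    c=cv2.resize(f["image"][y:y+80,x:x+80,::-1],(400,400),interpolation=cv2.INTER_CUBIC);print(x,y,"scale 5")
    globals()[n]=c
cv2.imwrite("pics/g2.png",np.hstack([top,scene]))
```

```text
pos [ 0.605  -0.0828  0.0885] yaw 1.8451 zdir [ 3.e-04 -0.e+00 -1.e+00] t 7.7 gap 0.264 j6 -2.07
tool shift before roll [ 1.7 -0.5  7.5] roll -0.001
top foot pred [300.43227494 186.65061461] pocket mouth pred [300.27871697 189.29439392]
260 147 scale 5
scene foot pred [229.73606982 219.11487137] pocket mouth pred [230.88956691 225.2543983 ]
190 179 scale 5
```

View pics/g2.png

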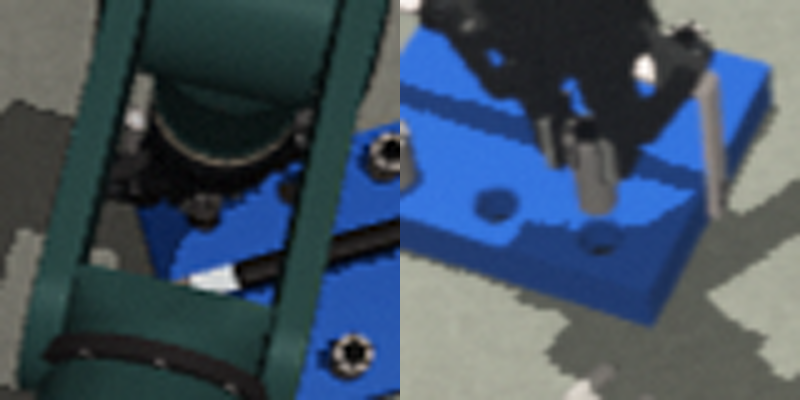

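The scene crop shows the held spare with its foot near (198,206) and the empty pocket below it near (199,237) (local px). An enlarged crop will give the offset more exactly.

Run:
```python
from h import *
f=load("scene2")
im=f["image"][203:235,200:250,::-1]
im=cv2.resize(im,None,fx=16,fy=16,interpolation=cv2.INTER_CUBIC)
cv2.imwrite("pics/g2b.png",cv2.convertScaleAbs(im,alpha=1.6))
# predicted foot circle / pocket circle extents (same crop scale)
P=ctrl.state()["tool_pos"]
for nm,c,r in(("foot",[P[0],P[1],P[2]-.031],.010),("p_end",[.6035,-.0837,.03],.011),("p_mid",[.6193,-.1395,.03],.011)):
    a=np.linspace(0,2*np.pi,60);q=np.array([proj(f,np.add(c,[r*np.cos(t),r*np.sin(t),0])) for t in a])
    g=lambda p:np.round((p-[200,203]+.5)*16-.5)
    print(nm,g(proj(f,c)),g(q.min(0)),g(q.max(0)))
J=np.array([(proj(f,[.6035+.01*i,-.0837+.01*j,.03])-proj(f,[.6035,-.0837,.03]))/10*16 for i,j in((1,0),(0,1))]).T
print("crop px per mm (cols x,y)\n",J)
```

```text
foot [483. 265.] [418. 214.] [548. 317.]
p_end [502. 364.] [431. 308.] [572. 420.]
p_mid [170. 261.] [100. 207.] [239. 317.]
crop px per mm (cols x,y)
 [[-4.18673157  4.85982977]
 [ 4.12737466  3.02656559]]
```

View pics/g2b.png

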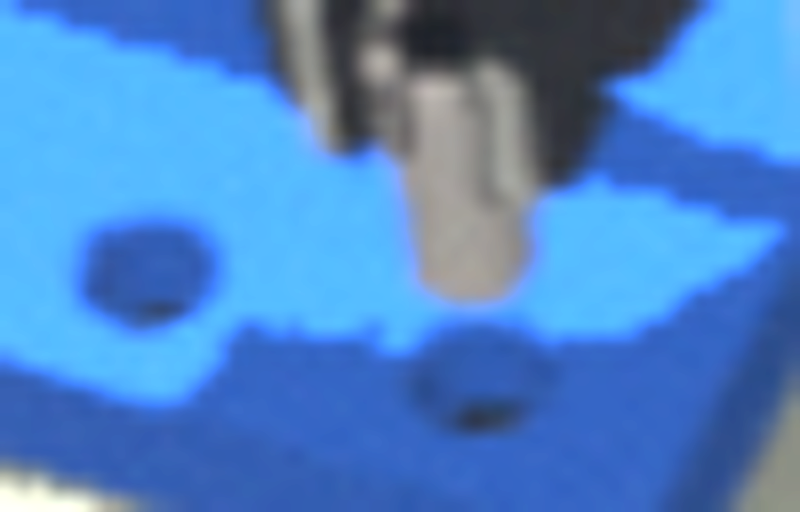

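The held foot is at about (474,259) in the crop and the pocket mouths at (481,378) and (148,272). Relative to the foot, the end pocket is about 2 mm further in +x. I'll correct that, go down to just above the mouth and look again.

Call:
arm_command:
  rows:
    - [1, -2, -0.9, 0, 0]
    - [1, 0, 0, 10, 0]
    - [1, 0, 0, 9, 0]
    - [1, 0, 0, 0, 0]
    - [1, 0, 0, 0, 0]
    - [1, 0, 0, 0, 0]
    - [1, 0, 0, 0, 0]
    - [1, 0, 0, 0, 0]
    - [1, 0, 0, 0, 0]
    - [1, 0, 0, 0, 0]

```text
time: 9.05
tool_pos: [0.6071, -0.0831, 0.0693]
orientation: [-0.429, 3.112, 0.0]
ft_force: [0.3, 0.2, -2.0]
finger_gap: 0.264
grip_force: 39.4
```

Run:
```python
from h import *
delta([.6072,-.0831,.081],1.8458)
f=cams.grab_frame("scene");np.savez("pics/scene3.npz",**f)
im=cv2.resize(f["image"][203:235,200:250,::-1],None,fx=16,fy=16,interpolation=cv2.INTER_CUBIC)
cv2.imwrite("pics/g3.png",cv2.convertScaleAbs(im,alpha=1.6))
P=ctrl.state()["tool_pos"]
for nm,c,r in(("foot",[P[0],P[1],P[2]-.031],.010),("p",[.6072,-.0831,.03],.011)):
    a=np.linspace(0,2*np.pi,60);q=np.array([proj(f,np.add(c,[r*np.cos(t),r*np.sin(t),0])) for t in a])
    g=lambda p:np.round((p-[200,203]+.5)*16-.5)
    print(nm,g(proj(f,c)),g(q.min(0)),g(q.max(0)))
```

```text
pos [ 0.6071 -0.0831  0.0693] yaw 1.845 zdir [ 1.e-04  1.e-04 -1.e+00] t 9.05 gap 0.264 j6 -2.07
tool shift before roll [ -0.1  -0.  -11.7] roll -0.001
foot [484. 348.] [420. 297.] [549. 400.]
p [489. 381.] [419. 325.] [560. 437.]
```

View pics/g3.png

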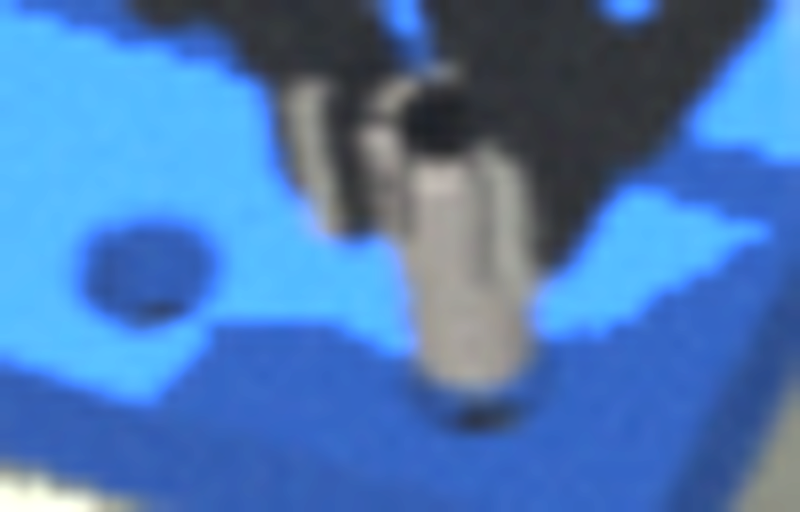

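The foot (474, bottom 391) sits centred over the pocket (481, bottom 435) within about 0.5 mm. I'll start inserting and watch the force.

Call:
arm_command:
  rows:
    - [1, 0, 0, 3, 0]
    - [1, 0, 0, 3, 0]
    - [1, 0, 0, 3, 0]
    - [1, 0, 0, 3, 0]
    - [1, 0, 0, 3, 0]
    - [1, 0, 0, 0, 0]
    - [1, 0, 0, 0, 0]
    - [1, 0, 0, 0, 0]
    - [1, 0, 0, 0, 0]
    - [1, 0, 0, 0, 0]

```text
time: 10.35
tool_pos: [0.6071, -0.0832, 0.0543]
orientation: [0.429, -3.112, 0.0]
ft_force: [-0.7, -0.8, -0.8]
finger_gap: 0.261
grip_force: 39.3
```

Call:
arm_command:
  rows:
    - [1, 0, 0, 3, 0]
    - [1, 0, 0, 3, 0]
    - [1, 0, 0, 3, 0]
    - [1, 0, 0, 3, 0]
    - [1, 0, 0, 2, 0]
    - [1, 0, 0, 1.5, 0]
    - [1, 0, 0, 0, 0]
    - [1, 0, 0, 0, 0]
    - [1, 0, 0, 0, 0]
    - [1, 0, 0, 0, 0]

```text
time: 11.6
tool_pos: [0.607, -0.0832, 0.0386]
orientation: [0.429, -3.112, -0.0]
ft_force: [-1.6, -2.5, -2.4]
finger_gap: 0.263
grip_force: 39.3
```

Call:
arm_command:
  rows:
    - [0.6, 0, 0, 0, 0]
    - [0.6, 0, 0, 0, 0]
    - [0.6, 0, 0, 0, 0]
    - [0.6, 0, 0, -5, 0]
    - [0.6, 0, 0, -20, 0]
    - [0.6, 0, 0, -25, 0]
    - [0.6, 0, 0, -25, 0]
    - [0.6, 0, 0, -25, 0]
    - [0.4, 0, 0, -20, 0]
    - [0.4, 0, 0, 0, 0]

```text
time: 12.85
tool_pos: [0.6088, -0.0835, 0.163]
orientation: [-0.428, 3.105, -0.004]
ft_force: [-0.0, -1.1, 0.1]
finger_gap: 0.599
grip_force: 0.0
```

Run:
```python
from h import *
delta([.4870,.1910,.1586],1.8458)
f=cams.grab_frame("scene");W=world(f)
m=((W[...,2]>.05)&(W[...,2]<.068)).astype(np.uint8)
k,l,s,c=cv2.connectedComponentsWithStats(m)
for i in range(1,k):
    P=W[l==i]
    if 30<s[i,4]<100 and .4<P[:,0].mean()<.7 and abs(P[:,1].mean())<.3:
        q=P[P[:,2]>.057];print(np.round(c[i],1),s[i,4],np.round(q.mean(0),4),"top",np.round(np.percentile(P[:,2],90),4))
```

```text
pos [ 0.6088 -0.0835  0.163 ] yaw 1.845 zdir [ 0.0071 -0.0015 -1.    ] t 12.85 gap 0.599 j6 -2.07
tool shift before roll [ 43.  297.2   3.2] roll -0.001
[226.1 182.3] 39 [ 0.5195 -0.1691  0.0614] top 0.0636
[247.1 187.4] 64 [ 0.4997 -0.1135  0.0613] top 0.0628
[187.1 206.6] 80 [ 0.6391 -0.1947  0.0619] top 0.064
[228.8 219.6] 83 [ 0.6077 -0.0829  0.0617] top 0.0633
[351.  241.8] 89 [0.4865 0.1913 0.0595] top 0.0611
```

The first spare is seated: its top matches its neighbours. Next is the second spare.

Call:
arm_command:
  rows:
    - [0.4, 4.4, 29.7, 0, 0]
    - [0.4, 4.4, 29.7, 0, 0]
    - [0.4, 4.4, 29.7, 0, 0]
    - [0.4, 4.4, 29.7, 0, 0]
    - [0.4, 4.4, 29.7, 0, 0]
    - [0.4, 4.4, 29.7, 0, 0]
    - [0.4, 4.4, 29.7, 0, 0]
    - [0.4, 4.4, 29.7, 0, 0]
    - [0.4, 4.4, 29.7, 0, 0]
    - [0.4, 4.4, 29.7, 0, 0]

```text
time: 14.15
tool_pos: [0.4832, 0.1916, 0.1576]
orientation: [0.429, -3.11, 0.0]
ft_force: [-0.0, -0.1, 0.7]
finger_gap: 0.602
grip_force: 0.0
```

Call:
arm_command:
  rows:
    - [0.4, 0, 0, 15, 0]
    - [0.4, 0, 0, 15, 0]
    - [0.4, 0, 0, 15, 0]
    - [0.4, 0, 0, 5, 0]
    - [0.4, 0, 0, 0, 0]
    - [0.4, 0, 0, 0, 0]
    - [0.4, 0, 0, 0, 0]
    - [0.4, 0, 0, 0, 0]
    - [0.4, 0, 0, 0, 0]
    - [0.4, 0, 0, 0, 0]

```text
time: 15.4
tool_pos: [0.4844, 0.191, 0.1089]
orientation: [-0.429, 3.112, 0.0]
ft_force: [0.4, -0.1, -0.6]
finger_gap: 0.601
grip_force: 0.0
```

Run:
```python
from h import *
delta([.486,.191,.0345],1.8458)
```

```text
pos [0.4844 0.191  0.1089] yaw 1.8451 zdir [ 1.e-04  2.e-04 -1.e+00] t 15.4 gap 0.601 j6 -1.58
tool shift before roll [-1.6 -0.4 74.4] roll -0.001
```

Call:
arm_command:
  rows:
    - [0.4, -1.6, -0.4, 20, 0]
    - [0.4, 0, 0, 20, 0]
    - [0.4, 0, 0, 20, 0]
    - [0.4, 0, 0, 14.4, 0]
    - [0.4, 0, 0, 0, 0]
    - [0.4, 0, 0, 0, 0]
    - [0.4, 0, 0, 0, 0]
    - [1, 0, 0, 0, 0]
    - [1, 0, 0, 0, 0]
    - [1, 0, 0, 0, 0]

```text
time: 16.65
tool_pos: [0.4864, 0.1911, 0.0351]
orientation: [-0.429, 3.111, 0.0]
ft_force: [-0.2, -0.7, 2.2]
finger_gap: 0.262
grip_force: 39.2
```

Call:
arm_command:
  rows:
    - [1, 0, 0, 0, 0]
    - [1, 0, 0, 0, 0]
    - [1, 0, 0, -15, 0]
    - [1, 0, 0, -25, 0]
    - [1, 0, 0, -30, 0]
    - [1, 0, 0, -30, 0]
    - [1, 0, 0, -20, 0]
    - [1, 0, 0, 0, 0]
    - [1, 0, 0, 0, 0]
    - [1, 0, 0, 0, 0]

```text
time: 17.9
tool_pos: [0.4851, 0.1907, 0.1528]
orientation: [0.429, -3.109, 0.001]
ft_force: [-0.0, -0.3, -1.1]
finger_gap: 0.268
grip_force: 39.3
```

Run:
```python
from h import *
delta([.6228,-.1390,.1545],1.8458)
```

```text
pos [0.4851 0.1907 0.1528] yaw 1.8449 zdir [-3.e-03 -7.e-04 -1.e+00] t 17.9 gap 0.268 j6 -1.58
tool shift before roll [ -43.3 -354.6   -1.9] roll -0.001
```

Call:
arm_command:
  rows:
    - [1, -4.2, -35.5, 0, 0]
    - [1, -4.2, -35.5, 0, 0]
    - [1, -4.2, -35.5, 0, 0]
    - [1, -4.2, -35.5, 0, 0]
    - [1, -4.2, -35.5, 0, 0]
    - [1, -4.2, -35.5, 0, 0]
    - [1, -4.2, -35.5, 0, 0]
    - [1, -4.2, -35.5, 0, 0]
    - [1, -4.2, -35.5, 0, 0]
    - [1, -4.2, -35.5, 0, 0]

```text
time: 19.15
tool_pos: [0.6224, -0.1404, 0.1529]
orientation: [0.429, -3.11, -0.002]
ft_force: [0.5, -0.8, -0.5]
finger_gap: 0.268
grip_force: 39.4
```

Call:
arm_command:
  rows:
    - [1, 0, 0, 0, 0]
    - [1, 0, 0, 20, 0]
    - [1, 0, 0, 20, 0]
    - [1, 0, 0, 20, 0]
    - [1, 0, 0, 12, 0]
    - [1, 0, 0, 0, 0]
    - [1, 0, 0, 0, 0]
    - [1, 0, 0, 0, 0]
    - [1, 0, 0, 0, 0]
    - [1, 0, 0, 0, 0]

```text
time: 20.4
tool_pos: [0.6227, -0.1395, 0.0828]
orientation: [-0.429, 3.111, -0.0]
ft_force: [-0.5, -0.2, -0.2]
finger_gap: 0.266
grip_force: 39.4
```

Run:
```python
from h import *
delta([.6228,-.1390,.0693],1.8458)
```

```text
pos [ 0.6227 -0.1395  0.0828] yaw 1.8449 zdir [ 7.e-04 -2.e-04 -1.e+00] t 20.4 gap 0.266 j6 -2.15
tool shift before roll [-0.2  0.5 13.5] roll -0.001
```

Call:
arm_command:
  rows:
    - [1, -0.2, 0.5, 7, 0]
    - [1, 0, 0, 6.5, 0]
    - [1, 0, 0, 0, 0]
    - [1, 0, 0, 0, 0]
    - [1, 0, 0, 0, 0]
    - [1, 0, 0, 0, 0]
    - [1, 0, 0, 0, 0]
    - [1, 0, 0, 0, 0]
    - [1, 0, 0, 0, 0]
    - [1, 0, 0, 0, 0]

```text
time: 21.65
tool_pos: [0.6226, -0.1389, 0.0689]
orientation: [-0.429, 3.112, 0.0]
ft_force: [-0.1, 0.6, -1.1]
finger_gap: 0.263
grip_force: 39.4
```

Run:
```python
from h import *
delta([.6228,-.1390,.0693],1.8458)
f=cams.grab_frame("scene");np.savez("pics/scene4.npz",**f)
im=cv2.resize(f["image"][198:230,182:232,::-1],None,fx=16,fy=16,interpolation=cv2.INTER_CUBIC)
cv2.imwrite("pics/g4.png",cv2.convertScaleAbs(im,alpha=1.6))
P=ctrl.state()["tool_pos"]
for nm,c,r in(("foot",[P[0],P[1],P[2]-.031],.010),("p",[.6228,-.1390,.03],.011)):
    a=np.linspace(0,2*np.pi,60);q=np.array([proj(f,np.add(c,[r*np.cos(t),r*np.sin(t),0])) for t in a])
    g=lambda p:np.round((p-[182,198]+.5)*16-.5)
    print(nm,g(proj(f,c)),g(q.min(0)),g(q.max(0)))
```

```text
pos [ 0.6226 -0.1389  0.0689] yaw 1.8449 zdir [ 0.e+00  1.e-04 -1.e+00] t 21.65 gap 0.263 j6 -2.15
tool shift before roll [-0.2 -0.1 -0.4] roll -0.001
foot [440. 326.] [376. 276.] [504. 376.]
p [445. 357.] [375. 303.] [515. 412.]
```

View pics/g4.png

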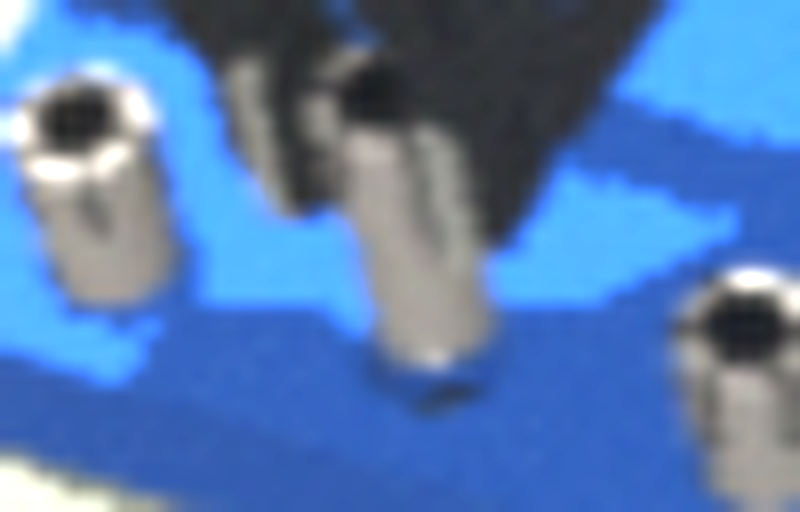

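The foot (434, bottom 370) sits over the pocket (436, bottom 406). It is about 0.5 mm too far in +y, and the side force during the first insertion pointed the same way. I'll nudge it and insert.

Call:
arm_command:
  rows:
    - [1, 0.2, -0.5, 3, 0]
    - [1, 0, 0, 3, 0]
    - [1, 0, 0, 3, 0]
    - [1, 0, 0, 3, 0]
    - [1, 0, 0, 3, 0]
    - [1, 0, 0, 0, 0]
    - [1, 0, 0, 0, 0]
    - [1, 0, 0, 0, 0]
    - [1, 0, 0, 0, 0]
    - [1, 0, 0, 0, 0]

```text
time: 22.95
tool_pos: [0.6225, -0.1395, 0.054]
orientation: [-0.429, 3.112, -0.0]
ft_force: [0.2, -1.2, -1.4]
finger_gap: 0.262
grip_force: 39.4
```

Call:
arm_command:
  rows:
    - [1, 0, 0, 3, 0]
    - [1, 0, 0, 3, 0]
    - [1, 0, 0, 3, 0]
    - [1, 0, 0, 3, 0]
    - [1, 0, 0, 2, 0]
    - [1, 0, 0, 1.3, 0]
    - [1, 0, 0, 0, 0]
    - [1, 0, 0, 0, 0]
    - [1, 0, 0, 0, 0]
    - [1, 0, 0, 0, 0]

```text
time: 24.2
tool_pos: [0.6225, -0.1394, 0.0385]
orientation: [0.429, -3.112, -0.0]
ft_force: [0.2, -1.6, -1.8]
finger_gap: 0.262
grip_force: 39.3
```

Call:
arm_command:
  rows:
    - [0.6, 0, 0, 0, 0]
    - [0.6, 0, 0, 0, 0]
    - [0.6, 0, 0, 0, 0]
    - [0.6, 0, 0, -5, 0]
    - [0.6, 0, 0, -20, 0]
    - [0.6, 0, 0, -25, 0]
    - [0.6, 0, 0, -25, 0]
    - [0.6, 0, 0, -25, 0]
    - [0.4, 0, 0, -20, 0]
    - [0.4, 0, 0, 0, 0]

```text
time: 25.45
tool_pos: [0.6242, -0.1399, 0.1629]
orientation: [-0.428, 3.106, -0.005]
ft_force: [-0.2, 0.0, 0.2]
finger_gap: 0.604
grip_force: 0.0
```

Call:
arm_command:
  rows:
    - [0.4, 0, 0, 0, 0.157]
    - [0.4, 0, 0, 0, 0.157]
    - [0.4, 0, 0, 0, 0.157]
    - [0.4, 0, 0, 0, 0.157]
    - [0.4, 0, 0, 0, 0.157]
    - [0.4, 0, 0, 0, 0.157]
    - [0.4, 0, 0, 0, 0.157]
    - [0.4, 0, 0, 0, 0.157]
    - [0.4, 0, 0, 0, 0.157]
    - [0.4, 0, 0, 0, 0.157]

```text
time: 26.7
tool_pos: [0.6221, -0.1393, 0.1578]
orientation: [-1.902, -2.499, 0.001]
ft_force: [0.9, 0.3, -0.5]
finger_gap: 0.601
grip_force: 0.0
```

Run:
```python
from h import *
f=cams.grab_frame("scene");W=world(f)
m=((W[...,2]>.05)&(W[...,2]<.068)).astype(np.uint8)
k,l,s,c=cv2.connectedComponentsWithStats(m)
for i in range(1,k):
    P=W[l==i]
    if 20<s[i,4]<150 and .4<P[:,0].mean()<.7 and abs(P[:,1].mean())<.3:
        q=P[P[:,2]>.057];print(np.round(c[i],1),s[i,4],np.round(q.mean(0),4),"top",np.round(np.percentile(P[:,2],90),4))
# carrier centre in robot frame from end/mid pocket TCPs
r=np.array([-.2716,.9624]);x=np.array([.9624,.2716])
for p,a in(([.607,-.0832],.058),([.6225,-.1394],0)): print("centre",np.array(p)-a*r-.056*x)
ctr=np.mean([np.array([.607,-.0832])-.058*r-.056*x,np.array([.6225,-.1394])-.056*x],0)
delta([ctr[0],ctr[1],.076],.275)
```

```text
[227.2 181.6] 64 [ 0.5149 -0.1696  0.0615] top 0.0632
[247.1 187.4] 68 [ 0.4997 -0.1141  0.0611] top 0.0633
[187.1 206.7] 81 [ 0.6389 -0.1948  0.062 ] top 0.0639
[207.9 213. ] 81 [ 0.6236 -0.1383  0.0617] top 0.0639
[228.8 219.5] 82 [ 0.6079 -0.0827  0.0619] top 0.0637
centre [ 0.5688584 -0.1542288]
centre [ 0.5686056 -0.1546096]
pos [ 0.6221 -0.1393  0.1578] yaw 0.2667 zdir [-1.3e-03  5.0e-04 -1.0e+00] t 26.75 gap 0.598 j6 -0.58
tool shift before roll [ -0.6 -55.4  81.9] roll -0.008
```

All six are seated. Now to move over the handle, go down and grip it.

Call:
arm_command:
  rows:
    - [0.4, -0.2, -18.5, 0, -0.008]
    - [0.4, 0, -18.5, 0, 0]
    - [0.4, 0, -18.4, 0, 0]
    - [0.4, 0, 0, 10, 0]
    - [0.4, 0, 0, 10, 0]
    - [0.4, 0, 0, 0, 0]
    - [0.4, 0, 0, 0, 0]
    - [0.4, 0, 0, 0, 0]
    - [0.4, 0, 0, 0, 0]
    - [0.4, 0, 0, 0, 0]
  force: 90

```text
time: 28.0
tool_pos: [0.5695, -0.155, 0.1389]
orientation: [1.886, 2.512, 0.0]
ft_force: [-0.0, -0.2, 1.0]
finger_gap: 0.599
grip_force: 0.0
```

Run:
```python
from h import *
delta([.5687,-.1544,.076],.275)
```

```text
pos [ 0.5695 -0.155   0.1389] yaw 0.2831 zdir [ 5.e-04 -1.e-04 -1.e+00] t 28.0 gap 0.599 j6 -0.64
tool shift before roll [ 0.8 -0.7 62.9] roll 0.008
```

Call:
arm_command:
  rows:
    - [0.4, 0.8, -0.7, 15, 0.008]
    - [0.4, 0, 0, 15, 0]
    - [0.4, 0, 0, 15, 0]
    - [0.4, 0, 0, 10, 0]
    - [0.4, 0, 0, 7.5, 0]
    - [0.4, 0, 0, 0, 0]
    - [0.4, 0, 0, 0, 0]
    - [0.4, 0, 0, 0, 0]
    - [0.4, 0, 0, 0, 0]
    - [0.4, 0, 0, 0, 0]

```text
time: 29.25
tool_pos: [0.5686, -0.1544, 0.0763]
orientation: [1.896, 2.505, 0.0]
ft_force: [-0.6, 0.1, -0.6]
finger_gap: 0.602
grip_force: 0.0
```

Call:
arm_command:
  rows:
    - [0.6, 0, 0, 0, 0]
    - [0.75, 0, 0, 0, 0]
    - [0.8, 0, 0, 0, 0]
    - [0.9, 0, 0, 0, 0]
    - [1, 0, 0, 0, 0]
    - [1, 0, 0, 0, 0]
    - [1, 0, 0, 0, 0]
    - [1, 0, 0, 0, 0]
    - [1, 0, 0, 0, 0]
    - [1, 0, 0, 0, 0]
  force: 90

```text
time: 30.5
tool_pos: [0.5677, -0.1546, 0.0764]
orientation: [-1.895, -2.504, 0.002]
ft_force: [-5.5, -1.1, 3.7]
finger_gap: 0.174
grip_force: 88.6
```

Gripped with 89 N. Next is a slow, straight lift.

Call:
arm_command:
  rows:
    - [1, 0, 0, -1, 0]
    - [1, 0, 0, -1, 0]
    - [1, 0, 0, -2, 0]
    - [1, 0, 0, -3, 0]
    - [1, 0, 0, -3, 0]
    - [1, 0, 0, -2, 0]
    - [1, 0, 0, -1, 0]
    - [1, 0, 0, 0, 0]
    - [1, 0, 0, 0, 0]
    - [1, 0, 0, 0, 0]

```text
time: 31.75
tool_pos: [0.5684, -0.1543, 0.089]
orientation: [-1.896, -2.505, -0.0]
ft_force: [-0.2, -0.0, -8.4]
finger_gap: 0.169
grip_force: 87.8
```

```bash
cat > lv.py <<'E'
from h import *
from scipy.spatial.transform import Rotation as R
s=ctrl.state();print(s["tool_pos"],R.from_rotvec(s["orientation"]).as_matrix()[:,2],s["torque"],s["ft_force"])
f=cams.grab_frame("scene");W=world(f);h=s["tool_pos"][2]-.0763
d=W[...,:2]-s["tool_pos"][:2];im=f["image"].astype(int)
m=(np.hypot(d[...,0],d[...,1])<.13)&(abs(W[...,2]-.03-h)<.012)&(im[...,2]>im[...,0]*2)
P=W[m];A=np.c_[d[m],np.ones(m.sum())]
c=np.linalg.lstsq(A,P[:,2],rcond=None)[0]
for _ in range(3):
    k=abs(A@c-P[:,2])<.003;c=np.linalg.lstsq(A[k],P[k,2],rcond=None)[0]
print("slopes",np.round(c,4),"n",k.sum(),"expected z",.03+h)
E
python3 lv.py
```

```text
[ 0.56840507 -0.15434968  0.08899136] [-1.52101756e-04  1.66848488e-04 -9.99999975e-01] [ 0.01449677  0.023519   -0.00524562] [-0.1528195  -0.03907097 -8.35626929]
slopes [0.0024 0.0009 0.0425] n 2200 expected z 0.04269135791479532
```

Lifted clear and level (slopes of 0.002). Continuing to about 100 mm.

Call:
arm_command:
  rows:
    - [1, 0, 0, -2, 0]
    - [1, 0, 0, -4, 0]
    - [1, 0, 0, -6, 0]
    - [1, 0, 0, -7, 0]
    - [1, 0, 0, -7, 0]
    - [1, 0, 0, -6, 0]
    - [1, 0, 0, -5, 0]
    - [1, 0, 0, -4, 0]
    - [1, 0, 0, -2, 0]
    - [1, 0, 0, -1, 0]

```text
time: 33.05
tool_pos: [0.5684, -0.1544, 0.133]
orientation: [-1.896, -2.505, -0.0]
ft_force: [-0.5, -0.6, -7.8]
finger_gap: 0.17
grip_force: 87.8
```

Call:
arm_command:
  rows:
    - [1, 0, 0, -2, 0]
    - [1, 0, 0, -4, 0]
    - [1, 0, 0, -6, 0]
    - [1, 0, 0, -7, 0]
    - [1, 0, 0, -7, 0]
    - [1, 0, 0, -6, 0]
    - [1, 0, 0, -5, 0]
    - [1, 0, 0, -4, 0]
    - [1, 0, 0, -2, 0]
    - [1, 0, 0, -1, 0]

```text
time: 34.3
tool_pos: [0.5684, -0.1544, 0.1771]
orientation: [-1.896, -2.505, -0.0]
ft_force: [-0.2, -0.3, -7.7]
finger_gap: 0.173
grip_force: 87.8
```

Call:
arm_command:
  rows:
    - [1, 0, 0, 0, 0]
    - [1, 0, 0, 0, 0]
    - [1, 0, 0, 0, 0]
    - [1, 0, 0, 0, 0]
    - [1, 0, 0, 0, 0]
    - [1, 0, 0, 0, 0]
    - [1, 0, 0, 0, 0]
    - [1, 0, 0, 0, 0]
    - [1, 0, 0, 0, 0]
    - [1, 0, 0, 0, 0]

```text
time: 35.55
tool_pos: [0.5685, -0.1544, 0.1771]
orientation: [-1.896, -2.505, -0.0]
ft_force: [0.3, 0.7, -7.6]
finger_gap: 0.172
grip_force: 87.8
```

```bash
cat >> lv.py <<'E'
m=((W[...,2]>.05+h)&(W[...,2]<.068+h)).astype(np.uint8)
k,l,st,c=cv2.connectedComponentsWithStats(m)
for i in range(1,k):
    P=W[l==i]
    if 20<st[i,4]<150 and np.hypot(*(P.mean(0)-s["tool_pos"])[:2])<.12: print(np.round(P.mean(0)[:2],3),"top above underside",np.round(np.percentile(P[:,2],90)-h,4))
E
python3 lv.py
```

```text
[ 0.56846816 -0.15437897  0.17709784] [ 2.79925805e-05  9.25173800e-05 -9.99999995e-01] [0.01427889 0.00328394 0.02853988] [ 0.26877858  0.73740041 -7.60266468]
slopes [ 0.0017 -0.0005  0.1306] n 2519 expected z 0.1307978378685907
[ 0.516 -0.169] top above underside 0.0631
[ 0.599 -0.247] top above underside 0.0658
[ 0.502 -0.113] top above underside 0.0636
[ 0.642 -0.193] top above underside 0.0635
[ 0.546 -0.06 ] top above underside 0.065
[ 0.627 -0.136] top above underside 0.0632
[ 0.611 -0.081] top above underside 0.0633
```

The carrier hangs still and level about 100 mm up, with the collets home. Handing in.

```bash
python3 -c "
from station import job
print(job.close_job())"
```

```text
the job is handed in; nothing more can be done
None
```

The job is handed in, verdict not shown: both spares are fully seated, and the loaded carrier is held level and still about 100 mm above the bench, at about 35 s of the 72 s allowed.

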